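# Take the oblong bark basket down from its hook

### The job

Three little birch-bark baskets hang by their handles on the drying rack. Lift the oblong one (longer than it is wide) up and off its hook and set it down, without dropping it, upright in the middle of the round wooden work stand, then let go. Leave the other two baskets hanging where they are.

Things in the scene. Friction and masses are not known exactly. Their poses are not given: they have to be found in the camera images.
- oblong_mid (a point): Basket to take: open bark box 90 mm long (its x), 44 wide (y), 148 high with its rigid handle. Point: its middle, 74 above the base; z up. Handle sides: upright strips 14 wide, outer faces 52 apart in y, up to 51 above the point; grip across y at 48 above. The hook under the handle runs along x: rack bar 99 off at +x, turned-up end at -x (28 out, 82 above). Lift 25-50, then draw 100 to its -x.
- round_mid (a point): Bystander: round bark basket, 66 mm in diameter, walls 60 mm high, with a like handle 73 mm wide, hanging on another hook. Point: on its axis, 74 mm above its base. The three baskets hang in a row, 125 mm apart centre to centre, at the same height; which hook holds which varies. Leave it hanging.
- tall_mid (a point): Bystander: deep square bark basket, 50 by 50 mm, walls 85 mm high, with a like handle 58 mm wide, hanging on another hook of the rack. Point: on its axis, 74 mm above its base. Leave it hanging.
- stand_top (a point): The round wooden work stand: a fixed disc 190 mm in diameter on a smaller foot, its flat top 30 mm above the table with a cork inlay. The point is the centre of the top face; z up.
Mind the look-alikes: they are no part of the job. What is shaped like the part that bears stand_top but pink is not meant.

How it is judged:
On the way:
1. the oblong basket is lifted off its hook (height (world z) of oblong_mid above 0.196 m), for 0.05 s.
At the end, for the whole second after the job is handed in: The oblong basket stands upright (within about 9 degrees) and at rest on the round stand, its middle within 40 mm of the stand's centre, so that its whole base is on the disc; the round and the square basket still hang where they hung (within 40 mm) (horizontal distance between oblong_mid and stand_top below 0.04 m and z of oblong_mid in the frame of stand_top between 0.066 and 0.082 m and angle between oblong_mid's own z axis and vertical below 0.15 rad and linear speed of oblong below 0.03 m/s and distance of each of round_mid, tall_mid from where it was at the start of the episode below 0.04 m); the robot touches nothing.
It fails at once if the oblong basket is dropped: it falls, not held, faster than 0.7 m/s (a drop of more than 25 mm) (linear speed of oblong above 0.7 m/s and contact force between the fingers and oblong below 0.05 N).
It fails at once if the round or the square basket is knocked off its hook (distance of any of round_mid, tall_mid from where it was at the start of the episode above 0.08 m).
It also fails if it takes over 42 s, if anything falls off the work surface, if the arm or the gripper's body presses on something with over 40 N, if the wrist force passes 120 N, or if a joint passes its speed limit or range.

### The arm

A 7-joint arm with a two-finger parallel gripper is mounted at the origin on the work surface. World frame = base frame: x ahead of the robot, y to its left, z up, the work surface at z = 0. Lengths are in m, angles in rad, forces in N, time in s.
With the tool pointing down it reaches from about 0.425 to 0.925 m from the base axis. Payload 6.8 kg.
Tool frame: the origin (TCP) lies between the finger pads; the fingertips stand 22 mm ahead of it and the grasp point (between the pads) lies 3 mm ahead of it; z points along the fingers, y is the direction in which the jaws open and shut (so a half turn about z gives the same grasp; the last joint's range is limited). The gripper opens to 85 mm and grips with 20 to 120 N. Pads are 22 mm wide; open, the fingers measure 114 mm over their backs; the gripper's body (76 mm by 85 mm) begins 54 mm behind the grasp point. The pads swing forward as they close: fully open they stand 13 mm farther back than shut.
Start: joints at [-1.227, 0.477, 0.022, 1.555, -0.011, 1.109, -0.083], TCP at [0.295, 0.607, 0.253] pointing down, gripper open.
Joint ranges: [-2.96, 2.96], [-0.34, 2.1], [-1.41, 1.46], [0.24, 2.44], [-1.37, 4.51], [0.17, 1.92], [-2.96, 2.96]. Speed limits (rad/s): [2.39, 2.39, 3.14, 3.14, 3.14, 3.14, 3.14].

### API

Orientations are given as a unit quaternion [w, x, y, z].
In Python, from station import bot gives the robot as it stands. The module is installed in compiled form; this text tells all that it offers.
- The arm moves only by the tool drive_tool, never from a script. Its argument "series" is one flat list of numbers, 7 for each row, row after row: the opening, from -1 (shut) to 1 (fully open), then the shift along the tool's x, y, z in mm, then the turn, a rotation vector about the tool's x, y, z in rad. In form: [jaw, x, y, z, wx, wy, wz, jaw, x, y, z, wx, wy, wz, ...]. A call has 1 to 12 rows; each row shifts and turns the commanded pose from where the row before left it, along the tool's axes as they then stand; what a row does not reach is not made up. A row lasts 1/8 s, in which the tool goes at most 62.5 mm and 10.7 degrees, less where a joint would pass 70% of its speed; a pose out of reach is approached as far as the arm can. A call with a gripper value outside its range is refused whole. The fingers move at their own pace and stop on an object; "force" is the grip in N (left out, the last holds). Time passes only in rows, so rows that do not move let the fingers close. It gives the time, the measured TCP pose, the force and the opening at its end, in the units of the state.
- bot.get_obs(): the state, without advancing time (a new reading comes with each control period).
- bot.read_camera(name): name is "side" or "top" or "wrist"; returns a dict with "pixels" (384x512x3 uint8, blue, green, red), "camera_matrix" (3x3 intrinsics, pixels), "rvec" (rotation vector, rad) and "tvec" (3), from world to camera coordinates, as OpenCV has them. Camera axes: x right, y down, z forward; pixel columns grow to the right and rows downward; lengths in m; the calibration is good to about 2 mm. A picture is of the moment at which its call begins. There is no depth.
- bot.hand_in(): hands the job in, once; it reports no verdict.
The state is a dict: "t": time; "q": joint angles; "joint_vel": joint speeds; "joint_torque": joint torques, N m; "eef_pos": TCP position; "tool_rot": TCP orientation; "contact_force": force on the tool from outside, world axes, zero at the start; "torque": the same for the moment, N m; "gripper_width": opening from 0.0 (shut) to 1.0 (fully open).
Only numpy, scipy, OpenCV 4.12 (cv2) and the standard library are available. Lean on these libraries where they do the work, as an engineer would, in place of code of your own. Each camera call takes 0.05 s, during which the arm holds its last target. There are 200 camera calls.

## Working session

There is one attempt and no reset: what is moved stays moved. The work goes in short steps, Python scripts to look and compute and a tool call to move; the robot and the scene stay as the last step left them, time stands still between calls to the robot, and variables do not carry over. Pictures are saved under pics/ and viewed, about 8 in all and at most 12, crops included, and the job is handed in when it is done.

Besides the shell and the picture viewer there is one more tool, called as name(argument=value, ...) on one line, values as JSON. drive_tool: Moves the arm, as the interface text tells. Its arguments: {"type":"object","properties":{"series":{"type":"array"},"force":{"type":"number"}},"required":["series"]}

```bash
mkdir -p pics; cat > h.py <<'E'
import numpy as np, cv2
from station import bot
def snap(n):
    c=bot.read_camera(n); np.savez(f'pics/{n}.npz',**{k:np.asarray(v) for k,v in c.items()}); return c
def load(n): return dict(np.load(f'pics/{n}.npz'))
def ray(c,uv):
    R=cv2.Rodrigues(c['rvec'].astype(float))[0]; t=c['tvec'].reshape(3)
    d=R.T@np.linalg.inv(c['camera_matrix'])@np.array([*uv,1.]); return -R.T@t,d/np.linalg.norm(d)
def atz(c,uv,z):
    o,d=ray(c,uv); return o+d*(z-o[2])/d[2]
def tri(*prs):
    A=np.zeros((3,3));b=np.zeros(3);L=[]
    for c,uv in prs:
        o,d=ray(c,uv);P=np.eye(3)-np.outer(d,d);A+=P;b+=P@o;L.append((o,P))
    x=np.linalg.solve(A,b); return x,[np.linalg.norm(P@(x-o))*1000 for o,P in L]
def proj(c,p): return cv2.projectPoints(np.array(p,float).reshape(-1,3),c['rvec'],c['tvec'],c['camera_matrix'],None)[0].reshape(-1,2)
E
python3 - <<'E'
from h import *
np.set_printoptions(precision=3,suppress=True)
o=bot.get_obs();print(o['t'],o['eef_pos'],o['tool_rot'])
for n in('side','top'):
    c=snap(n);print(n,ray(c,(256,192)));cv2.imwrite(f'pics/{n}1.png',cv2.resize(c['pixels'],(768,576),interpolation=cv2.INTER_CUBIC))
E
```

```text
0.0 [0.294 0.607 0.252] [-0.     0.224  0.975 -0.001]
side (array([ 0.177, -1.07 ,  0.735]), array([ 0.252,  0.824, -0.507]))
top (array([ 0.329, -0.026,  1.285]), array([ 0.114,  0.004, -0.993]))
```

View pics/side1.png

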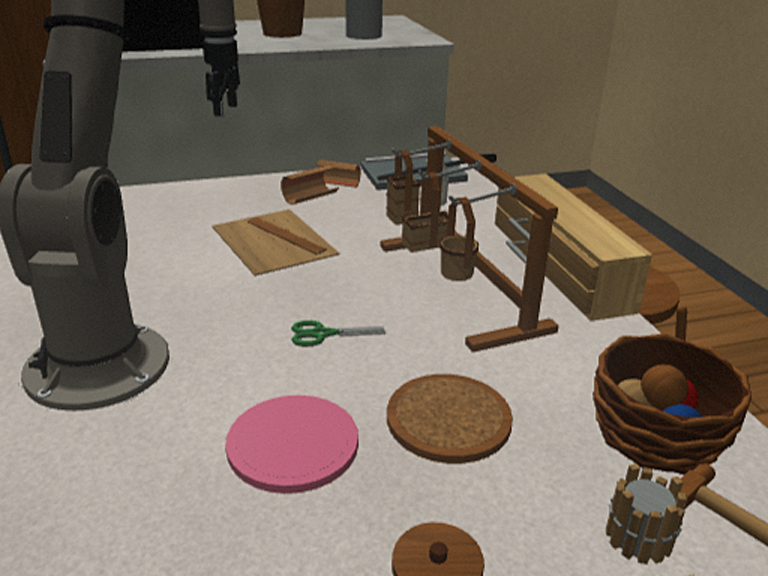

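View pics/top1.png

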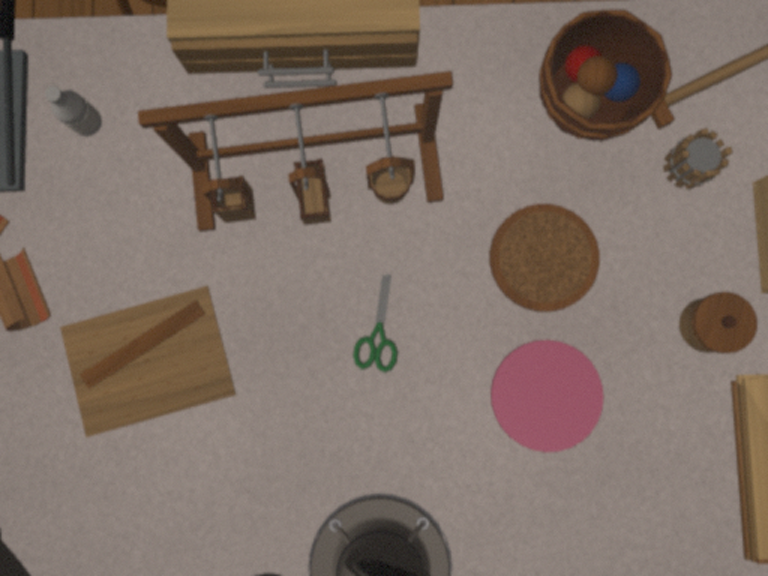

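The side view shows the rack at right, with the oblong basket in the middle at (427,228). The cork stand is at (449,415) and the pink look-alike at (292,440). In the top view the oblong basket is at (312,193), the cork stand at (545,257), and the robot is at the bottom. Next I'll enlarge the baskets.

```bash
python3 - <<'E'
from h import *
s=load('side')['pixels'][85:195,235:375]; t=load('top')['pixels'][50:160,125:295]
a=cv2.resize(s,None,fx=5,fy=5,interpolation=cv2.INTER_CUBIC);b=cv2.resize(t,None,fx=4.7,fy=4.7,interpolation=cv2.INTER_CUBIC)
a=cv2.convertScaleAbs(a,alpha=1.5);b=cv2.convertScaleAbs(b,alpha=1.5)
print(a.shape,b.shape)
cv2.imwrite('pics/sc.png',a);cv2.imwrite('pics/tc.png',b)
c=load('top')
for n in('top','side'):
    c=load(n);hsv=cv2.cvtColor(c['pixels'],cv2.COLOR_BGR2HSV)
    x0,y0,x1,y1=(310,125,410,220) if n=='top' else (250,240,350,310)
    m=(hsv[...,1]>75).astype(np.uint8);mm=np.zeros_like(m);mm[y0:y1,x0:x1]=m[y0:y1,x0:x1]
    k=max(cv2.findContours(mm,0,2)[0],key=cv2.contourArea);e=cv2.fitEllipse(k);print(n,e,cv2.boundingRect(k),atz(c,e[0],.03 if n=='top' else .027))
E
```

```text
(550, 700, 3) (517, 799, 3)
top ((362.66986083984375, 171.34890747070312), (70.47369384765625, 72.11149597167969), 107.4723129272461) (327, 136, 73, 72) [ 0.51974916 -0.29870226  0.03      ]
side ((299.1084289550781, 278.5867614746094), (58.21242141723633, 84.37120056152344), 97.11629486083984) (258, 249, 84, 60) [ 0.51454933 -0.31096039  0.027     ]
```

View pics/sc.png

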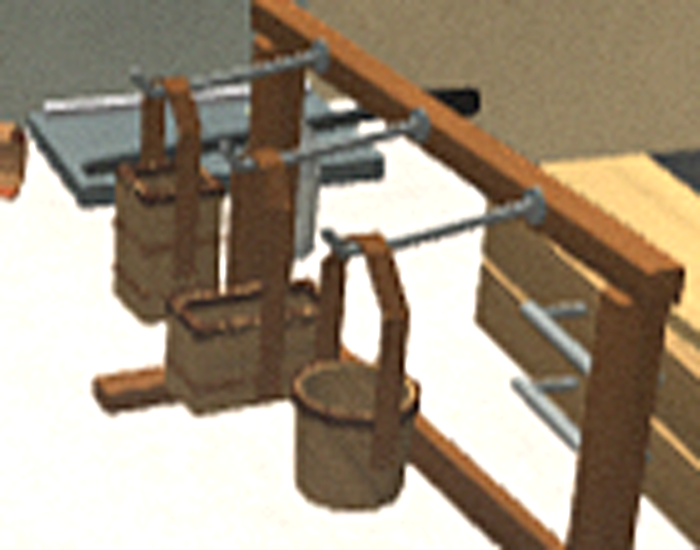

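View pics/tc.png

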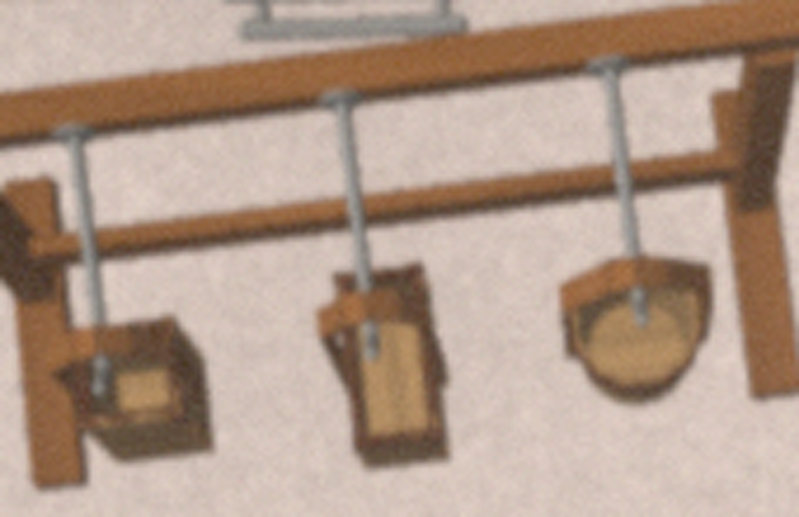

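```bash
python3 - <<'E'
from h import *
np.set_printoptions(precision=4,suppress=True)
T=load('top');S=load('side')
tp=lambda u,v:(T,((u+.5)/4.7-.5+125,(v+.5)/4.7-.5+50)); sp=lambda u,v:(S,((u+.5)/5-.5+235,(v+.5)/5-.5+85))
for n,a,b in [('hookbase_mid',tp(342,98),sp(418,125)),('base_round',tp(605,64),sp(535,207)),('base_tall',tp(73,130),sp(318,55)),
 ('tip_mid',tp(372,352),sp(231,143)),('tip_round',tp(641,316),sp(328,234)),('tip_tall',tp(99,388),sp(138,78)),
 ('box near-left bottom? -x -y base',tp(446,458),sp(194,412)),
 ('rim -x-y',tp(440,438),sp(188,318))]:
    x,r=tri(a,b);print(n,x,np.round(r,1))
# stand check
for c,n in((T,'top'),(S,'side')):
    for C in ([.5197,-.2987],[.5146,-.311]):
        th=np.linspace(0,2*np.pi,60);p=proj(c,[[C[0]+.095*np.cos(a),C[1]+.095*np.sin(a),.03] for a in th]);print(n,C,p.min(0),p.max(0))
E
```

```text
hookbase_mid [0.7148 0.0997 0.26  ] [2.1 2.1]
base_round [ 0.7288 -0.0227  0.258 ] [1.3 1.3]
base_tall [0.7026 0.2249 0.2602] [2.7 2.7]
tip_mid [0.5956 0.0865 0.2643] [0.6 0.6]
tip_round [ 0.6077 -0.0361  0.2608] [1.5 1.5]
tip_tall [0.5826 0.2129 0.2591] [0.7 0.7]
box near-left bottom? -x -y base [0.5757 0.0659 0.112 ] [1.4 1.4]
rim -x-y [0.5712 0.0643 0.1725] [3.3 3.3]
top [0.5197, -0.2987] [325.9928 135.4505] [399.4601 207.8584]
top [0.5146, -0.311] [330.8169 137.231 ] [404.339  209.7078]
side [0.5197, -0.2987] [257.5301 248.1841] [341.7322 303.4491]
side [0.5146, -0.311] [256.9096 251.5123] [342.0223 307.9785]
```

drive_tool(series=[1, 0, 0, -50, 0, 0, -0.185, 1, 0, 0, -50, 0, 0, -0.185, 1, 0, 0, -50, 0, 0, -0.185, 1, 0, 0, 0, 0, 0, 0], force=40)

```text
t: 0.6
eef_pos: [0.2954, 0.6086, 0.4082]
tool_rot: [0.002, -0.052, 0.999, 0.004]
contact_force: [-1.1, 0.1, -0.6]
gripper_width: 0.997
```

drive_tool(series=[1, -20, -40, 0, 0, 0, 0, 1, -25, -50, 0, 0, 0, 0, 1, -25, -50, 0, 0, 0, 0, 1, -25, -50, 0, 0, 0, 0, 1, -25, -50, 0, 0, 0, 0, 1, -25, -50, 0, 0, 0, 0, 1, -25, -50, 0, 0, 0, 0, 1, -25, -50, 0, 0, 0, 0, 1, -25, -50, 0, 0, 0, 0, 1, -25, -54, 0, 0, 0, 0, 1, -24, -54, 0, 0, 0, 0, 1, 0, 0, 0, 0, 0, 0])

```text
t: 2.1
eef_pos: [0.6199, 0.0832, 0.4017]
tool_rot: [-0.001, -0.046, 0.999, -0.002]
contact_force: [0.4, 0.3, -0.1]
gripper_width: 0.997
```

```bash
python3 - <<'E'
from h import *
np.set_printoptions(precision=4,suppress=True)
c=snap('wrist');o=bot.get_obs();print(o['t'],o['eef_pos'],o['tool_rot'],o['q'],ray(c,(256,192)))
print(proj(c,[[.62,.09,.254],[.596,.0865,.264],[.62,.09,.106]]))
cv2.imwrite('pics/w1.png',cv2.convertScaleAbs(cv2.resize(c['pixels'],(768,576),interpolation=cv2.INTER_CUBIC),alpha=1.4))
E
```

```text
2.15 [0.619  0.0869 0.4018] [-0.0011 -0.0485  0.9988 -0.0007] [-0.4079  0.3002  0.2229  1.4912 -0.0658  1.3601  1.4871] (array([0.5542, 0.0769, 0.5221]), array([ 0.2709,  0.0238, -0.9623]))
[[264.1181 182.3913]
 [263.127  157.6977]
 [261.5167 156.4132]]
```

View pics/w1.png

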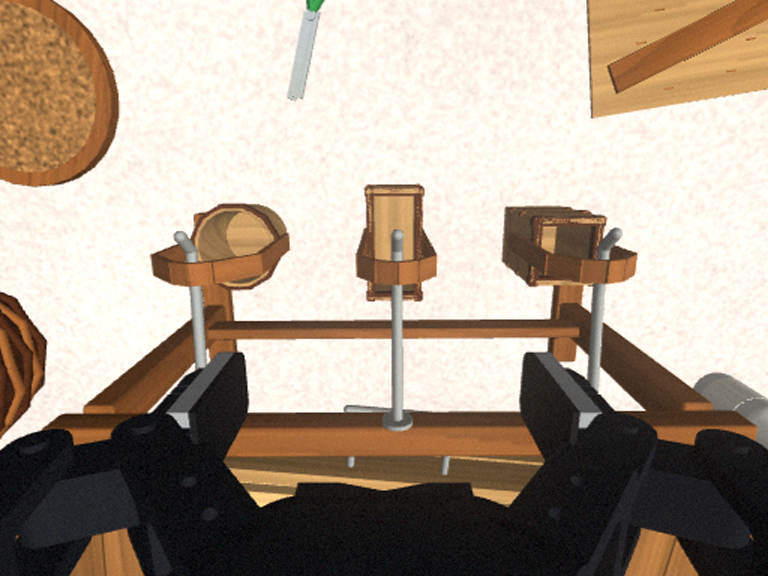

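The wrist view shows the oblong handle's top at (397,268) and the hook tip at (398,236). Both are in line with the jaws and agree with the triangulation to about 3 mm. I'll descend.

drive_tool(series=[1, 2, 3, 40, 0, 0, 0, 1, 0, 0, 40, 0, 0, 0, 1, 0, 0, 30, 0, 0, 0, 1, 0, 0, 0, 0, 0, 0, 1, 0, 0, 0, 0, 0, 0])

```text
t: 2.78
eef_pos: [0.6167, 0.0937, 0.2944]
tool_rot: [0.001, -0.052, 0.999, 0.0]
contact_force: [0.3, 0.7, 0.7]
gripper_width: 1.001
```

```bash
python3 - <<'E'
from h import *
np.set_printoptions(precision=4,suppress=True)
T=load('top');S=load('side');W=load('wrist')
print(tri((T,((372.5)/4.7-.5+125,352.5/4.7-.5+50)),(S,(231.5/5-.5+235,143.5/5-.5+85)),(W,(265.2,157.3))))
c=snap('wrist');o=bot.get_obs();print(o['t'],o['eef_pos'],o['tool_rot'],o['contact_force'])
s=snap('side');a=cv2.resize(s['pixels'][70:190,230:390],(640,480),interpolation=cv2.INTER_CUBIC)
w=cv2.resize(c['pixels'][100:340,100:420],(640,480))
cv2.imwrite('pics/c2.png',cv2.resize(cv2.convertScaleAbs(np.hstack([a,w]),alpha=1.4),(800,300)))
cv2.imwrite('pics/s2.png',cv2.convertScaleAbs(a,alpha=1.4))
E
```

```text
(array([0.5957, 0.0874, 0.2638]), [np.float64(0.8930977744591857), np.float64(0.8025783126658896), np.float64(0.9099369156272479)])
2.825 [0.617  0.0935 0.2949] [ 0.0012 -0.0519  0.9987  0.0004] [-0.5627 -1.0148  0.8216]
```

View pics/c2.png

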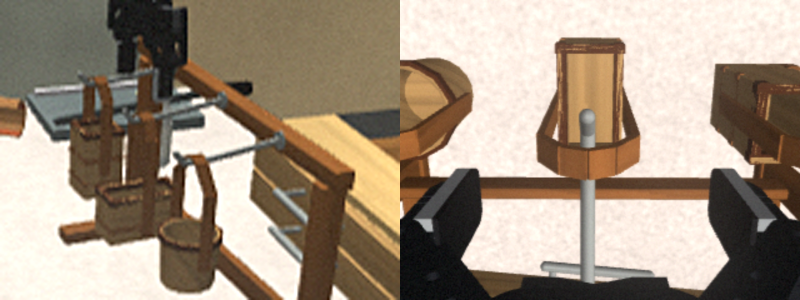

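The wrist crop shows the handle centred at u≈588 and the fingers at u≈596, so the tool sits about 4 mm too far in +y. I'll correct that, go down 66 mm and close.

drive_tool(series=[1, 0, -4, 22, 0, 0, 0, 1, 0, 0, 22, 0, 0, 0, 1, 0, 0, 22, 0, 0, 0, 1, 0, 0, 0, 0, 0, 0, 1, 0, 0, 0, 0, 0, 0])

```text
t: 3.5
eef_pos: [0.6177, 0.0889, 0.2289]
tool_rot: [0.001, -0.052, 0.999, 0.0]
contact_force: [0.9, -0.2, -0.2]
gripper_width: 0.997
```

```bash
python3 - <<'E'
from h import *
c=snap('wrist');o=bot.get_obs();print(o['t'],o['eef_pos'],o['tool_rot'],o['contact_force'])
s=snap('side');a=cv2.resize(s['pixels'][70:190,230:390],(640,480),interpolation=cv2.INTER_CUBIC)
w=cv2.resize(c['pixels'][100:340,100:420],(640,480))
cv2.imwrite('pics/c3.png',cv2.resize(cv2.convertScaleAbs(np.hstack([a,w]),alpha=1.4),(800,300)))
E
```

```text
3.55 [0.61777751 0.08890259 0.22901823] [ 1.32385435e-03 -5.15674329e-02  9.98668597e-01  2.82933268e-04] [-0.7269699  -0.27529835  0.3181735 ]
```

View pics/c3.png

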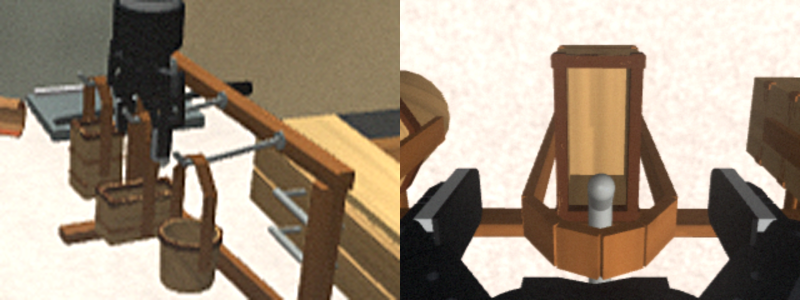

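The handle sits between the open fingers (centre u≈601 against 596). I'll close at 40 N.

drive_tool(series=[-1, 0, 0, 0, 0, 0, 0, -1, 0, 0, 0, 0, 0, 0, -1, 0, 0, 0, 0, 0, 0, -1, 0, 0, 0, 0, 0, 0, -1, 0, 0, 0, 0, 0, 0, -1, 0, 0, 0, 0, 0, 0, -1, 0, 0, 0, 0, 0, 0, -1, 0, 0, 0, 0, 0, 0], force=40)

```text
t: 4.6
eef_pos: [0.6171, 0.0895, 0.2278]
tool_rot: [0.0, -0.052, 0.999, 0.0]
contact_force: [-1.3, 4.0, 4.9]
gripper_width: 0.601
```

The width is 0.601, or 51 mm, which matches the handle. I'll lift 38 mm.

drive_tool(series=[-1, 0, 0, -8, 0, 0, 0, -1, 0, 0, -10, 0, 0, 0, -1, 0, 0, -10, 0, 0, 0, -1, 0, 0, -10, 0, 0, 0, -1, 0, 0, 0, 0, 0, 0, -1, 0, 0, 0, 0, 0, 0])

```text
t: 5.35
eef_pos: [0.6166, 0.0887, 0.2651]
tool_rot: [-0.0, -0.052, 0.999, -0.0]
contact_force: [0.5, 0.0, -0.3]
gripper_width: 0.601
```

```bash
python3 - <<'E'
from h import *
c=snap('wrist');o=bot.get_obs();print(o['t'],o['eef_pos'],o['tool_rot'],o['contact_force'])
s=snap('side');a=cv2.resize(s['pixels'][70:190,230:390],(640,480),interpolation=cv2.INTER_CUBIC)
w=cv2.resize(c['pixels'][100:340,100:420],(640,480))
cv2.imwrite('pics/c4.png',cv2.resize(cv2.convertScaleAbs(np.hstack([a,w]),alpha=1.4),(800,300)))
E
```

```text
5.4 [0.61652868 0.08873114 0.26489598] [-3.68791065e-04 -5.16364368e-02  9.98665880e-01 -4.45645765e-05] [ 0.02636994 -0.43744118 -0.82486446]
```

View pics/c4.png

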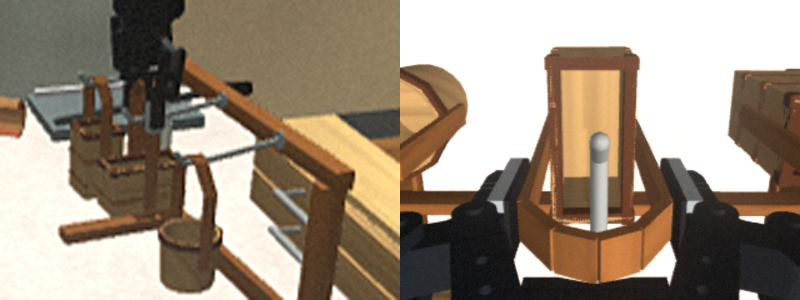

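The basket has risen with the gripper, and the hook tip now shows below the handle top with clearance. Next I'll draw it out along −x.

drive_tool(series=[-1, 8, 0, 0, 0, 0, 0, -1, 16, 0, 0, 0, 0, 0, -1, 20, 0, 0, 0, 0, 0, -1, 20, 0, 0, 0, 0, 0, -1, 20, 0, 0, 0, 0, 0, -1, 16, 0, 0, 0, 0, 0, -1, 10, 0, 0, 0, 0, 0, -1, 0, 0, 0, 0, 0, 0])

```text
t: 6.45
eef_pos: [0.507, 0.0773, 0.2654]
tool_rot: [0.0, -0.052, 0.999, 0.0]
contact_force: [0.9, 0.8, -0.7]
gripper_width: 0.599
```

drive_tool(series=[-1, 1, -10, 0, 0, 0, 0, -1, 2, -25, 0, 0, 0, 0, -1, 2, -35, 0, 0, 0, 0, -1, 3, -40, 0, 0, 0, 0, -1, 3, -40, 0, 0, 0, 0, -1, 3, -40, 0, 0, 0, 0, -1, 3, -40, 0, 0, 0, 0, -1, 3, -40, 0, 0, 0, 0, -1, 3, -40, 0, 0, 0, 0, -1, 2, -36, 0, 0, 0, 0, -1, 2, -20, 0, 0, 0, 0, -1, 0, -10, 0, 0, 0, 0])

```text
t: 7.95
eef_pos: [0.5189, -0.3016, 0.2651]
tool_rot: [-0.0, -0.05, 0.999, -0.0]
contact_force: [0.5, -0.5, -1.3]
gripper_width: 0.598
```

```bash
python3 - <<'E'
from h import *
np.set_printoptions(precision=4,suppress=True)
o=bot.get_obs();print(o['t'],o['eef_pos'],o['tool_rot'],o['contact_force'],o['gripper_width'])
s=snap('side');t=snap('top')
a=cv2.resize(s['pixels'][100:340,180:400],(480,524));b=cv2.resize(t['pixels'][40:280,100:420],(640,480))
b=cv2.copyMakeBorder(b,0,44,0,0,0)
im=np.hstack([a,b]);cv2.imwrite('pics/c5.png',cv2.resize(cv2.convertScaleAbs(im,alpha=1.3),(800,374)))
E
```

```text
7.95 [ 0.5189 -0.3016  0.2651] [-0.0003 -0.0504  0.9987 -0.0004] [ 0.5007 -0.5004 -1.2891] 0.5982325000261118
```

View pics/c5.png

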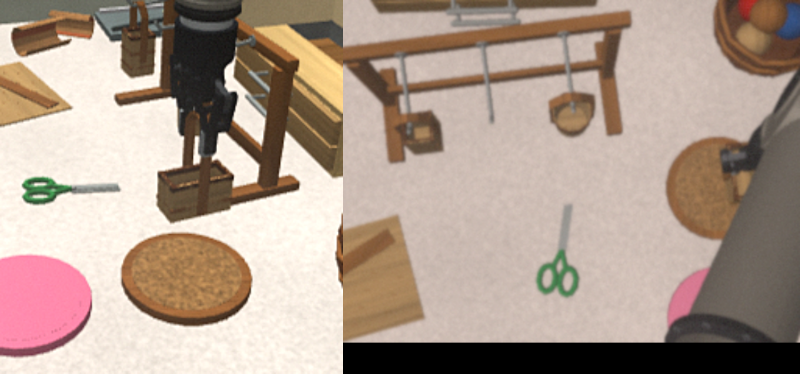

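The basket is held upright over the stand, and the round and square baskets still hang. I'll lower it, with the last part gentle.

drive_tool(series=[-1, 0, 0, 12, 0, 0, 0, -1, 0, 0, 20, 0, 0, 0, -1, 0, 0, 25, 0, 0, 0, -1, 0, 0, 25, 0, 0, 0, -1, 0, 0, 15, 0, 0, 0, -1, 0, 0, 8, 0, 0, 0, -1, 0, 0, 3, 0, 0, 0, -1, 0, 0, 2, 0, 0, 0, -1, 0, 0, 0, 0, 0, 0, -1, 0, 0, 0, 0, 0, 0])

```text
t: 9.3
eef_pos: [0.5195, -0.2996, 0.1557]
tool_rot: [0.0, -0.052, 0.999, -0.0]
contact_force: [-0.9, -0.4, -0.9]
gripper_width: 0.604
```

drive_tool(series=[-1, 0, 0, 2, 0, 0, 0, -1, 0, 0, 0, 0, 0, 0, -1, 0, 0, 0, 0, 0, 0])

```text
t: 9.68
eef_pos: [0.5193, -0.2994, 0.1533]
tool_rot: [-0.0, -0.052, 0.999, 0.0]
contact_force: [-0.3, -0.4, -0.2]
gripper_width: 0.596
```

drive_tool(series=[-1, 0, 0, 1.5, 0, 0, 0, -1, 0, 0, 0, 0, 0, 0, -1, 0, 0, 0, 0, 0, 0])

```text
t: 10.05
eef_pos: [0.5193, -0.2994, 0.1518]
tool_rot: [-0.0, -0.052, 0.999, 0.0]
contact_force: [-1.0, 1.0, -0.0]
gripper_width: 0.602
```

drive_tool(series=[-1, 0, 0, 1.5, 0, 0, 0, -1, 0, 0, 0, 0, 0, 0, -1, 0, 0, 0, 0, 0, 0])

```text
t: 10.42
eef_pos: [0.5193, -0.2994, 0.1503]
tool_rot: [-0.0, -0.052, 0.999, 0.0]
contact_force: [0.1, -0.0, -0.6]
gripper_width: 0.604
```

drive_tool(series=[-1, 0, 0, 1.5, 0, 0, 0, -1, 0, 0, 0, 0, 0, 0, -1, 0, 0, 0, 0, 0, 0])

```text
t: 10.8
eef_pos: [0.5193, -0.2994, 0.1488]
tool_rot: [0.0, -0.052, 0.999, -0.0]
contact_force: [-0.6, 0.0, -0.6]
gripper_width: 0.6
```

drive_tool(series=[-1, 0, 0, 1, 0, 0, 0, -1, 0, 0, 0, 0, 0, 0, -1, 0, 0, 0, 0, 0, 0])

```text
t: 11.18
eef_pos: [0.5195, -0.2996, 0.1484]
tool_rot: [0.0, -0.052, 0.999, -0.0]
contact_force: [0.0, 0.7, 6.2]
gripper_width: 0.598
```

Contact: 6 N up at TCP z 0.148, as predicted. I'll release, then check before withdrawing.

drive_tool(series=[0.4, 0, 0, 0, 0, 0, 0, 0.6, 0, 0, 0, 0, 0, 0, 1, 0, 0, 0, 0, 0, 0, 1, 0, 0, 0, 0, 0, 0, 1, 0, 0, 0, 0, 0, 0, 1, 0, 0, 0, 0, 0, 0, 1, 0, 0, 0, 0, 0, 0])

```text
t: 12.05
eef_pos: [0.5193, -0.2994, 0.1478]
tool_rot: [-0.0, -0.052, 0.999, 0.0]
contact_force: [0.4, -0.5, -0.4]
gripper_width: 1.001
```

```bash
python3 - <<'E'
from h import *
c=snap('wrist');s=snap('side');o=bot.get_obs();print(o['t'],o['eef_pos'],o['contact_force'])
a=cv2.resize(s['pixels'][130:340,200:400],(457,480));w=cv2.resize(c['pixels'],(640,480))
cv2.imwrite('pics/c6.png',cv2.resize(cv2.convertScaleAbs(np.hstack([a,w]),alpha=1.3),(800,350)))
E
```

```text
12.15 [ 0.51925128 -0.29938942  0.14776412] [0.99957356 0.0119403  0.05051019]
```

View pics/c6.png

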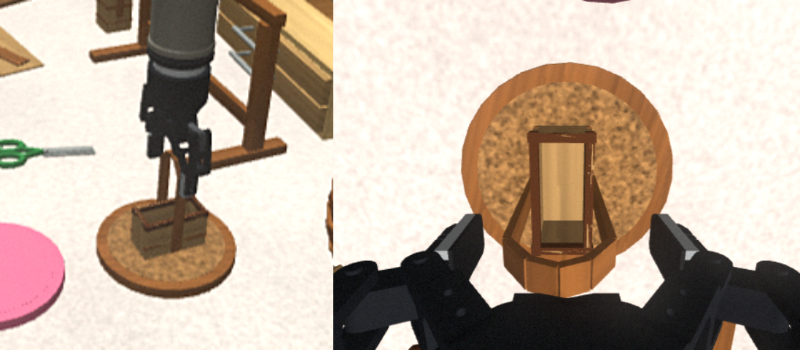

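The basket stands upright in the middle of the cork stand, and the fingers are clear of it. I'll withdraw straight up and then move aside for a last look.

drive_tool(series=[1, 0, 0, -15, 0, 0, 0, 1, 0, 0, -30, 0, 0, 0, 1, 0, 0, -40, 0, 0, 0, 1, 0, 0, -40, 0, 0, 0, 1, 0, 0, -40, 0, 0, 0, 1, 0, 0, -30, 0, 0, 0, 1, 0, 40, 0, 0, 0, 0, 1, 0, 50, 0, 0, 0, 0, 1, 0, 50, 0, 0, 0, 0, 1, 0, 50, 0, 0, 0, 0, 1, 0, 30, 0, 0, 0, 0, 1, 0, 0, 0, 0, 0, 0])

```text
t: 13.65
eef_pos: [0.4966, -0.0781, 0.3438]
tool_rot: [0.001, -0.054, 0.999, 0.0]
contact_force: [0.1, -0.1, 0.1]
gripper_width: 1.007
```

```bash
python3 - <<'E'
from h import *
np.set_printoptions(precision=4,suppress=True)
s=snap('side');t=snap('top');o=bot.get_obs();print(o['t'],o['eef_pos'],o['contact_force'])
print(proj(t,[.519,-.299,.03]),proj(s,[.519,-.299,.03]))
a=cv2.resize(s['pixels'][70:340,200:400],(400,540));b=cv2.resize(t['pixels'][30:280,130:420],(580,500))
b=cv2.copyMakeBorder(b,0,40,0,0,0)
cv2.imwrite('pics/c7.png',cv2.resize(cv2.convertScaleAbs(np.hstack([a,b]),alpha=1.3),(800,441)))
E
```

```text
13.75 [ 0.4966 -0.0813  0.3436] [-0.3504 -0.7617 -0.5287]
[[362.7991 171.6313]] [[299.149  273.8404]]
```

View pics/c7.png

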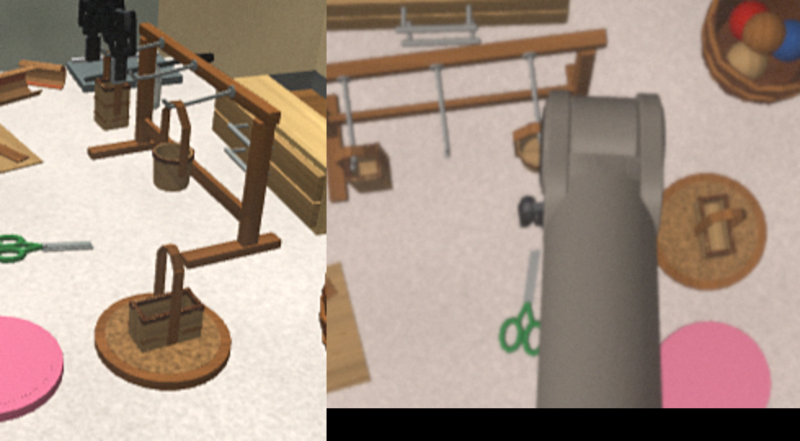

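The basket stands upright and centred, the other two hang on their hooks, and the arm is clear. I'll hand in.

```bash
python3 -c "
from station import bot
print(bot.hand_in())"
```

```text
the job is handed in; nothing more can be done
None
```

The job is handed in: the oblong basket is off its hook and standing on the cork work stand. I gripped it by its handle sides at 40 N, lifted it 37 mm and drew it 110 mm clear of the hook. I then set it down until it touched with about 6 N, let go and withdrew. The clock read about 13.8 s of the 42 s allowed.

- **Basket:** the last pictures show it upright on the disc. By the tool position it is within a few millimetres of the measured stand centre (0.520, −0.299). It touched down at the height predicted.
- **Other baskets:** the round and the square basket still hang on their hooks in the last pictures. The arm partly hid the round one from above, but the side view shows it. I checked both by eye only and did not measure them.
- **Arm:** clear of everything, with contact force at noise level (under 1 N).
- **Disagreement:** the side camera's fit of the stand centre was about 13 mm off the top camera's. I put this down to the visible rim. Projecting the disc back into both pictures supported the top camera's value, so I used that.

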